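# Pin the gate of a casting cradle

### The arm

A 7-joint arm with a two-finger parallel gripper is mounted at the origin on a cart in front of the work surface, level with it; the furniture and walls round the work are solid. World frame = base frame: x ahead of the robot, y to its left, z up, the work surface at z = 0. Lengths are in m, angles in rad, forces in N, time in s.
With the tool pointing down it reaches from about 0.4 to 0.875 m from the base axis. Payload 19.3 kg.
Tool frame: the origin (TCP) lies at the very end of the fingers, on their centre line; the grasp point (between the pads) lies 19 mm behind it; z points along the fingers, y is the line along which they close (so a half turn about z gives the same grasp; the last joint's range is limited). The gripper opens to 85 mm and grips with 20 to 120 N. Pads are 22 mm wide; open, the fingers measure 114 mm over their backs; the gripper's body (76 mm by 85 mm) begins 54 mm behind the grasp point. The pads swing forward as they close: fully open they stand 13 mm farther back than shut.
Start: joints at [-1.378, 0.521, -0.036, 1.599, 0.021, 1.021, -0.113], TCP at [0.162, 0.604, 0.2] pointing down, gripper open.
Joint ranges: [-2.91, 2.91], [-0.3, 2.13], [-1.5, 1.42], [0.17, 2.43], [-1.26, 4.41], [0.16, 1.93], [-2.52, 2.52]. Speed limits (rad/s): [1.89, 1.89, 2.39, 2.39, 3.01, 3.01, 3.01].

### API

Orientations are given as [roll, pitch, yaw] about the fixed x, y, z axes, in that order (R = Rz(yaw) Ry(pitch) Rx(roll)).
In Python, from workcell import bot gives the robot as it stands. The module is installed in compiled form; this text tells all that it offers.
- The arm moves only by the tool apply_moves, never from a script. Its arguments are lists of equal length, an entry for each row: "claw": the finger opening in m, from 0 to 0.0854; "xyz": the shift along the tool's x, y, z in m, a list of three; "twist": the turn, a rotation vector about the tool's x, y, z in rad, a list of three. A call has 1 to 20 rows; each row shifts and turns the commanded pose from where the row before left it, along the tool's axes as they then stand; what a row does not reach is not made up. A row lasts 1/10 s, in which the tool goes at most 50 mm and 8.59 degrees, less where a joint would pass 70% of its speed; a pose out of reach is approached as far as the arm can. A call with a gripper value outside its range is refused whole. The fingers move at their own pace and stop on an object; "force" is the grip in N (left out, the last holds). Time passes only in rows, so rows that do not move let the fingers close. It gives the time, the measured TCP pose, the force, the opening and the grip force at its end, in the units of the state.
- bot.observe(): the state, without advancing time (a new reading comes with each control period).
- bot.grab_frame(name): name is "scene" or "top"; returns a dict with "img" (400x640x3 uint8, red, green, blue), "vfov" (degrees; the focal length in pixels is half the picture's height over the tangent of half this angle, whatever the lens; pixels are square), "cx", "cy" (the principal point, pixels), "view" (4x4, takes a point from world to camera coordinates). Camera axes: x right, y up, looking along -z (the intrinsics and any distortion apply to the point x, -y, -z); pixel columns grow to the right and rows downward; lengths in m; the calibration is good to about 2 mm. A picture is of the moment at which its call begins. There is no depth.
- bot.job_done(): hands the job in; it is judged then, once.
Trained networks look in the newest picture that a camera, given by its name, has taken for a name from the list of things; names that differ only in an ending like _2 or _b are one class to them, and where a whole thing is asked for, a point or a joint stands for the part that bears it (a point fixed in the world has none). Each returns a list of dicts, best first, with "score" (0 to 1); they miss things now and then, are a little off and sometimes report something else, mostly with a low value. They report only what shows in the picture. A call takes as long as a camera call.
- bot.find_in(camera, query): "position" ([x, y, z] in m, in world coordinates, good to about 4 mm: the middle of the surface that is visible of it).
The state is a dict: "clock": time; "qpos": joint angles; "qd": joint speeds; "joint_efforts": joint torques, N m; "position": TCP position; "tool_rot": TCP orientation; "force": force on the tool from outside, world axes, zero at the start; "moment": the same for the moment, N m; "grip_width": finger opening in m; "finger_force": force on a finger pad.
Only numpy, scipy, OpenCV 4.12 (cv2) and the standard library are available. Lean on these libraries where they do the work, as an engineer would, in place of code of your own. Each camera call takes 0.05 s, during which the arm holds its last target. There are 200 camera calls.

### The job

Lock the yellow sliding gate of the casting cradle: take the red-headed clevis pin from its wooden stand, slide the gate until the eye of its brass tongue lines up with the holes of the two knuckles, and thread the pin straight down through all three until its collar sits flush on the upper knuckle, then let go. Nobody knows exactly where the holes line up, so find it by feel and go gently, never letting pin and tongue press on each other with more than about 10 N. Leave the glue bottle, the small tin and the wax block where they are.

Things in the scene. Friction and masses are not known exactly. Their poses are not given: they have to be found in the camera images.
- cradle: Blue fixed base plate, 160 (x) x 280 (y) x 12 mm; origin on the bench, axes along its sides, z up. The gate slides along its y. Steel clevis at (-45, +70) mm: two knuckles, 36 x 34 mm from above, the lower at z = 12 to 30 mm, the upper at 44 to 64 mm (the highest fixed part), both bored 11.5 mm, vertically. A white mould fixed at (30, 10) mm reaches z = 51 mm.
- knuckle_top (a point): Centre of the mouth (2 mm chamfer) of the upper knuckle's hole, on its flat top, 64 mm above the bench; z up. A pin set into this hole while the eye is elsewhere stands on the tongue, its collar 28 mm above home, held nearly upright by the hole. When the eye comes under it, it drops through by its weight; the gate is then locked and pushes back hard.
- tongue_gap (a point): Middle of the 14 mm gap between the knuckles, on the holes' axis, z = 37 mm. The gate's brass tongue (26 x 116 x 10 mm, top at z = 42 mm) always lies in this gap with 2 mm play above and below and blocks the holes except where its own vertical 11.5 mm eye lies. The tongue is screwed into the gate by an amount that is unknown but fixed in a run.
- gate: Yellow sliding gate, origin in the middle of its handle post, axes as the cradle's. It slides along the cradle's y with about 3 N drag and stays where it is left. In the cradle's frame the post's y can go from -110 mm (open) to -52 mm (end stops). The holes line up somewhere between y = -94 and -62 mm; the start is always short of that by 6 mm or more, so push towards +y.
- post (a point): Middle of the gate's upright round steel handle post, 82 mm above the bench: 16 mm thick, bare from z = 50 to 100 mm, with an 18 mm black cap up to 104 mm. Stands at x = -45 mm in the cradle's frame.
- pin: Loose steel clevis pin, standing upright in its stand at the start; 50 to 110 g. Origin at the centre of its red gripping head (18 mm thick, from 12 mm below to 16 mm above the origin), z up along the pin. Under the head a collar of 24 mm (4 mm thick), its underside 16 mm below the origin; then the shank, 10 mm thick, whose nose ends 66 mm below the origin, tapered to 5 mm over its last 5 mm.
- pin_stand: Fixed block of light wood, 70 x 70 x 58 mm, origin under its centre. The pin stands in the 12 mm hole in the middle of its top, collar on the block (shank 50 mm deep).
- glue_bottle: Bystander: small white glue bottle with a blue nozzle, 30 mm thick, 78 mm high, origin under it.
- small_tin: Bystander: small round tin with a green lid, 61 mm across, 28 mm high, origin under it.
- wax_block: Bystander: red block of carving wax, 36 x 51 x 21 mm, origin under it.

How it is judged:
At the end, for the whole second after the job is handed in: The pin is through upper knuckle, tongue and lower knuckle: its collar lies within 3 mm of the upper knuckle's top, its head within 5 mm of the hole's axis and within 0.1 rad of upright; pin and gate are at rest (z of pin in the frame of knuckle_top between 0.01 and 0.019 m and horizontal distance between pin and knuckle_top below 0.005 m and angle between pin's own z axis and vertical below 0.1 rad and linear speed of pin below 0.02 m/s and linear speed of gate below 0.01 m/s); the robot touches nothing.
It fails at once if the pin is forced against the gate's tongue (over 12 N between pin and gate) (contact force between pin and gate above 12 N).
It fails at once if the glue bottle, the small tin or the wax block is moved by more than 30 mm (distance of any of glue_bottle, small_tin, wax_block from where it was at the start of the episode above 0.03 m).
It also fails if it takes over 51 s, if anything falls off the work surface, if the arm or the gripper's body presses on something with over 40 N, if the wrist force passes 120 N, or if a joint passes its speed limit or range.

## Working session

There is one attempt and no reset: what is moved stays moved. The work goes in short steps, Python scripts to look and compute and a tool call to move; the robot and the scene stay as the last step left them, time stands still between calls to the robot, and variables do not carry over. Pictures are saved under pics/ and viewed, at most 10 in all, crops included, and the job is handed in when it is done.

Besides the shell and the picture viewer there is one more tool, called after "Emit:" in YAML: its name, and indented under it one key for each argument. apply_moves: Moves the arm, as the interface text tells. Its arguments: {"type":"object","properties":{"claw":{"type":"array"},"xyz":{"type":"array"},"twist":{"type":"array"},"force":{"type":"number"}},"required":["claw","xyz","twist"]}

```bash
mkdir -p pics
cat > h.py <<'E'
import numpy as np, cv2
from workcell import bot
E
python3 - <<'E'
from h import *
for c in ("scene","top"):
    f=bot.grab_frame(c); cv2.imwrite(f"pics/{c}0.png",f["img"][:,:,::-1]); np.savez(f"{c}0.npz",**f)
    print(c,f["vfov"],f["cx"],f["cy"],np.round(f["view"],3).tolist(),[k for k in f])
    for q in ("cradle","gate","post","pin","pin_stand","knuckle_top","glue_bottle","small_tin","wax_block"):
        print(q,[(np.round(d["position"],4).tolist(),round(d["score"],2)) for d in bot.find_in(c,q)[:2]])
print(bot.observe())
E
```

```text
scene 57.271554268529485 319.2260184768121 194.2490064769171 [[-0.903, -0.43, 0.012, 0.535], [0.282, -0.569, 0.773, -0.243], [-0.326, 0.701, 0.635, -0.768], [0.0, 0.0, 0.0, 1.0]] ['img', 'vfov', 'cx', 'cy', 'view']
cradle [([0.5316, 0.0732, 0.0148], 0.75)]
gate [([0.5196, -0.0549, 0.0433], 0.74)]
post [([0.5199, -0.0598, 0.0416], 0.67)]
pin [([0.486, -0.3195, 0.077], 0.54), ([0.5221, -0.0603, 0.0429], 0.21)]
pin_stand [([0.4831, -0.3001, 0.0421], 0.63), ([0.5165, -0.0598, 0.0394], 0.28)]
knuckle_top [([0.5386, 0.0706, 0.0144], 0.87)]
glue_bottle [([0.7401, -0.2565, 0.0351], 0.5), ([0.5342, 0.0691, 0.0151], 0.45)]
small_tin [([0.6743, -0.3668, 0.0324], 0.57)]
wax_block [([0.6736, 0.3618, 0.0176], 0.88)]
top 44.319563362463825 319.2575583336539 197.33664071672834 [[-0.03, -1.0, -0.006, 0.03], [0.998, -0.03, 0.056, -0.627], [-0.056, -0.005, 0.998, -1.584], [0.0, 0.0, 0.0, 1.0]] ['img', 'vfov', 'cx', 'cy', 'view']
cradle [([0.543, 0.0278, 0.0158], 0.73)]
gate [([0.513, -0.0572, 0.0433], 0.83)]
post [([0.5152, -0.0541, 0.0459], 0.62)]
pin [([0.493, -0.3241, 0.0881], 0.61)]
pin_stand [([0.
[... 211 characters left out ...]
.52)]
{'clock': 1.0, 'qpos': array([-1.37821574,  0.52140776, -0.03630527,  1.59949844,  0.02118912,
        1.02108089, -0.11282414]), 'qd': array([ 0.00123322, -0.00013374,  0.00219112,  0.00058787, -0.00131565,
        0.0013082 ,  0.00054328]), 'joint_efforts': array([ 1.19853314e-03, -9.26854277e+01,  1.97861597e+00, -3.70250452e+01,
        1.82141393e-02,  2.01227951e-03,  1.22631172e-05]), 'position': array([0.16237021, 0.60353751, 0.19958644]), 'tool_rot': array([-3.14158155e+00, -1.26296629e-05,  2.87874386e+00]), 'force': array([-0.45541746,  0.91583351, -0.46539717]), 'moment': array([ 0.00772433,  0.05650265, -0.03571285]), 'finger_force': 0.0, 'grip_width': 0.08524685415955956}
```

View pics/scene0.png

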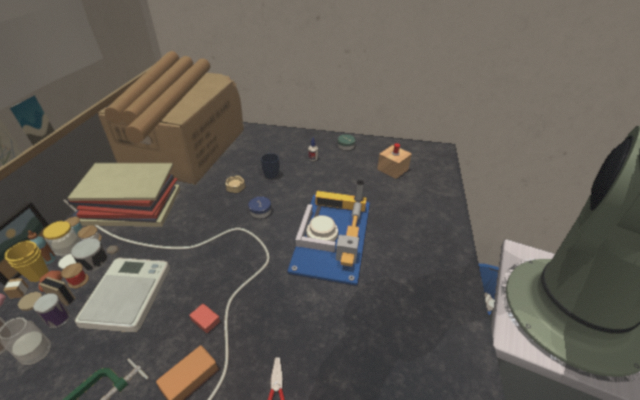

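View pics/top0.png

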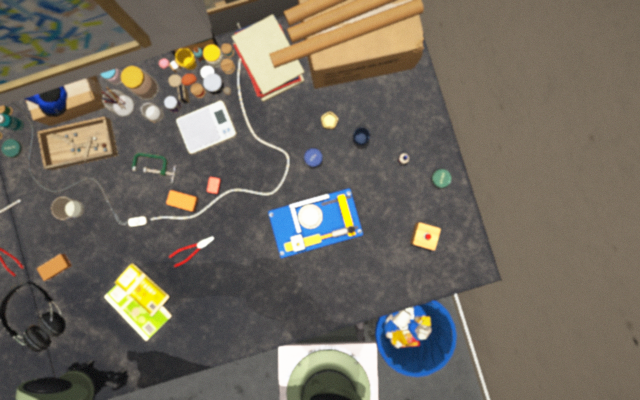

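Both pictures show the cradle (top ≈(315,222), scene ≈(330,240)), the pin in its stand (top ≈(427,237), scene ≈(396,150)), and the bystanders to the far right of the bench. I'll enlarge crops of the cradle next.

Run:
```python
from h import *
def crop(c,x0,y0,w,h,s):
    im=cv2.imread(f"pics/{c}0.png")[y0:y0+h,x0:x0+w]
    return cv2.resize(im,None,fx=s,fy=s,interpolation=cv2.INTER_CUBIC)
a=crop("top",260,180,190,84,4.2); b=crop("scene",280,130,140,155,3.8)[:, :]
cv2.imwrite("pics/ctop.png",a); cv2.imwrite("pics/csc.png",b); print(a.shape,b.shape)
```

```text
(353, 798, 3) (589, 532, 3)
```

View pics/ctop.png

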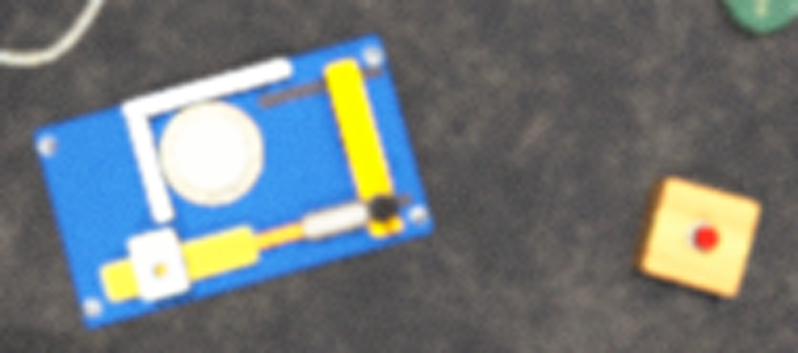

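View pics/csc.png

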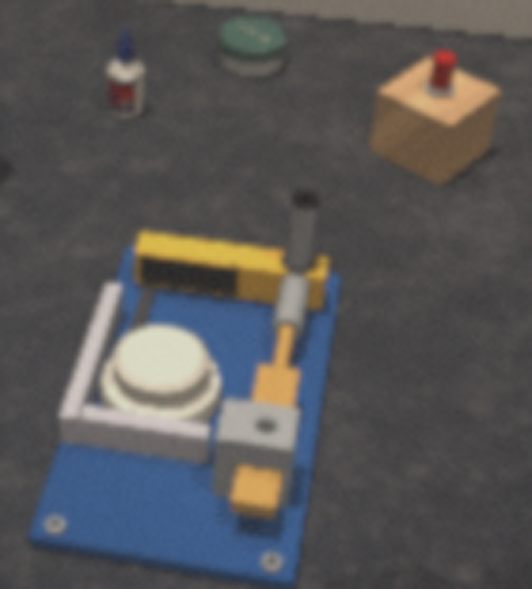

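The crops show the knuckle hole at top-crop (160,270) and scene-crop (266,426), the black post cap at (383,208) and (305,198), and the red pin head at (705,238) and (445,58). The plate corners are clear too, so I'll fit poses to these points.

```bash
cat > fit.py <<'E'
from h import *
from scipy.optimize import least_squares
F={c:dict(np.load(f"{c}0.npz")) for c in("top","scene")}
def proj(c,P,k):
    f=F[c]; V=f["view"]; p=V[:3,:3]@P+V[:3,3]; u,v=p[0]/-p[2],-p[1]/-p[2]
    fl=200/np.tan(np.radians(f["vfov"])/2); d=1+k*(u*u+v*v)
    return np.array([f["cx"]+fl*u*d,f["cy"]+fl*v*d])
def px(c,x,y):
    s,o=(4.2,(260,180)) if c=="top" else (3.8,(280,130))
    return np.array([(x+.5)/s-.5+o[0],(y+.5)/s-.5+o[1]])
C=[("top",(38,130),(.08,.14,.012)),("top",(378,37),(.08,-.14,.012)),("top",(433,232),(-.08,-.14,.012)),("top",(88,327),(-.08,.14,.012)),
("top",(160,270),(-.045,.07,.064)),("top",(383,208),(-.045,None,.104)),
("scene",(30,542),(.08,.14,.012)),("scene",(298,585),(-.08,.14,.012)),("scene",(342,277),(-.08,-.14,.012)),
("scene",(266,426),(-.045,.07,.064)),("scene",(305,198),(-.045,None,.104))]
S=[("top",(705,238),(0,0,.090)),("scene",(445,56),(0,0,.090))]
S+=[("top",(667,178),(.035,.035,.058)),("top",(762,205),(.035,-.035,.058)),("top",(737,297),(-.035,-.035,.058)),("top",(645,268),(-.035,.035,.058))]
def w(t,q,yg=0):
    c,s=np.cos(t[2]),np.sin(t[2]); a,b=q[0],yg if q[1] is None else q[1]
    return np.array([t[0]+c*a-s*b,t[1]+s*a+c*b,q[2]])
def res(p):
    k={"top":p[4],"scene":p[5]}
    return np.concatenate([proj(c,w(p,q,p[3]),k[c])-px(c,*uv) for c,uv,q in C]+[proj(c,w(p[6:9],q),k[c])-px(c,*uv) for c,uv,q in S])
r=least_squares(res,[.54,.03,.25,-.1,0,0,.49,-.32,-.2],x_scale=.01,loss="soft_l1")
p=r.x; print(np.round(p,4)); print(np.round(res(p).reshape(-1,2),1).tolist())
for n,q in(("hole",(-.045,.07,.064)),("post",(-.045,None,.082))): print(n,w(p,q,p[3]))
E
python3 fit.py
```

```text
[ 0.5422  0.0272  0.2445 -0.1022  0.0715  0.1148  0.4934 -0.3231 -0.3077]
[[-1.3, 1.3], [0.2, 0.2], [0.6, 1.0], [-0.2, 1.8], [-0.2, -0.3], [0.0, -0.3], [-0.4, -0.8], [0.4, 0.3], [0.6, -0.8], [-1.4, -0.4], [-1.2, -0.0], [1.4, 0.0], [-0.2, -0.2], [0.4, 0.3], [-0.6, 0.0], [-0.5, -0.4], [-0.3, 0.3]]
hole [0.48159437 0.08425618 0.064     ]
post [ 0.5232729 -0.0828176  0.082    ]
```

```bash
cat >> h.py <<'E'
from scipy.spatial.transform import Rotation as R
def plan(tgt,yaw,n):
    """constant tool-frame row (shift, twist) that in n rows leads to tgt, tool down at yaw"""
    s=bot.observe(); R0=R.from_euler('xyz',s["tool_rot"]); R1=R.from_euler('xyz',[np.pi,0,yaw])
    rv=(R0.inv()*R1).as_rotvec(); w=rv/n
    A=sum(R.from_rotvec(w*i).as_matrix() for i in range(n))
    v=np.linalg.solve(A,R0.inv().apply(np.array(tgt)-s["position"]))
    print("rows",n,"xyz",np.round(v,5),"twist",np.round(w,4),"|",round(s["clock"],1),s["position"].round(4),s["tool_rot"].round(4),"F",s["force"].round(2),"grip",round(s["grip_width"],4),"q",s["qpos"].round(2))
E
python3 -c "
from h import *
plan([.4934,-.3231,.2],.2445,36)"
```

```text
rows 36 xyz [-3.535e-02  1.154e-02 -1.000e-05] twist [-0.      0.      0.0732] | 1.0 [0.1624 0.6035 0.1996] [-3.1416 -0.      2.8787] F [-0.46  0.92 -0.47] grip 0.0852 q [-1.38  0.52 -0.04  1.6   0.02  1.02 -0.11]
```

Emit:
apply_moves:
  claw: [0.085,0.085,0.085,0.085,0.085,0.085,0.085,0.085,0.085,0.085,0.085,0.085,0.085,0.085,0.085,0.085,0.085,0.085]
  xyz:
    - [-0.0354,0.0115,0]
    - [-0.0354,0.0115,0]
    - [-0.0354,0.0115,0]
    - [-0.0354,0.0115,0]
    - [-0.0354,0.0115,0]
    - [-0.0354,0.0115,0]
    - [-0.0354,0.0115,0]
    - [-0.0354,0.0115,0]
    - [-0.0354,0.0115,0]
    - [-0.0354,0.0115,0]
    - [-0.0354,0.0115,0]
    - [-0.0354,0.0115,0]
    - [-0.0354,0.0115,0]
    - [-0.0354,0.0115,0]
    - [-0.0354,0.0115,0]
    - [-0.0354,0.0115,0]
    - [-0.0354,0.0115,0]
    - [-0.0354,0.0115,0]
  twist:
    - [0,0,0.0732]
    - [0,0,0.0732]
    - [0,0,0.0732]
    - [0,0,0.0732]
    - [0,0,0.0732]
    - [0,0,0.0732]
    - [0,0,0.0732]
    - [0,0,0.0732]
    - [0,0,0.0732]
    - [0,0,0.0732]
    - [0,0,0.0732]
    - [0,0,0.0732]
    - [0,0,0.0732]
    - [0,0,0.0732]
    - [0,0,0.0732]
    - [0,0,0.0732]
    - [0,0,0.0732]
    - [0,0,0.0732]

```text
clock: 2.8
position: [0.6869, 0.2657, 0.1994]
tool_rot: [-3.141, 0.0, 1.558]
force: [1.4, 0.2, -0.3]
grip_width: 0.0847
finger_force: 0.0
```

Emit:
apply_moves:
  claw: [0.085,0.085,0.085,0.085,0.085,0.085,0.085,0.085,0.085,0.085,0.085,0.085,0.085,0.085,0.085,0.085,0.085,0.085]
  xyz:
    - [-0.0354,0.0115,0]
    - [-0.0354,0.0115,0]
    - [-0.0354,0.0115,0]
    - [-0.0354,0.0115,0]
    - [-0.0354,0.0115,0]
    - [-0.0354,0.0115,0]
    - [-0.0354,0.0115,0]
    - [-0.0354,0.0115,0]
    - [-0.0354,0.0115,0]
    - [-0.0354,0.0115,0]
    - [-0.0354,0.0115,0]
    - [-0.0354,0.0115,0]
    - [-0.0354,0.0115,0]
    - [-0.0354,0.0115,0]
    - [-0.0354,0.0115,0]
    - [-0.0354,0.0115,0]
    - [-0.0354,0.0115,0]
    - [-0.0354,0.0115,0]
  twist:
    - [0,0,0.0732]
    - [0,0,0.0732]
    - [0,0,0.0732]
    - [0,0,0.0732]
    - [0,0,0.0732]
    - [0,0,0.0732]
    - [0,0,0.0732]
    - [0,0,0.0732]
    - [0,0,0.0732]
    - [0,0,0.0732]
    - [0,0,0.0732]
    - [0,0,0.0732]
    - [0,0,0.0732]
    - [0,0,0.0732]
    - [0,0,0.0732]
    - [0,0,0.0732]
    - [0,0,0.0732]
    - [0,0,0.0732]

```text
clock: 4.6
position: [0.4907, -0.3255, 0.1997]
tool_rot: [3.141, -0.0, 0.241]
force: [-0.1, -0.1, 0.3]
grip_width: 0.0852
finger_force: 0.0
```

```bash
python3 -c "
from h import *
plan([.4934,-.3231,.1],.2445,4)
plan([.4934,-.3231,.066],.2445,8)
f=bot.grab_frame('scene'); cv2.imwrite('pics/s1.png',f['img'][60:300,200:520,::-1].repeat(2,0).repeat(2,1))"
```

```text
rows 4 xyz [ 0.0008  -0.00042  0.02491] twist [ 0.0001 -0.0001 -0.001 ] | 4.6 [ 0.4907 -0.3255  0.1997] [ 3.1414e+00 -2.0000e-04  2.4050e-01] F [-0.07 -0.1   0.28] grip 0.0852 q [ 0.02  0.56  0.69  1.72 -0.41  1.01 -0.47]
rows 8 xyz [ 0.0004  -0.00021  0.01671] twist [ 0.     -0.     -0.0005] | 4.6 [ 0.4907 -0.3255  0.1997] [ 3.1414e+00 -2.0000e-04  2.4050e-01] F [-0.07 -0.1   0.28] grip 0.0852 q [ 0.02  0.56  0.69  1.72 -0.41  1.01 -0.47]
```

View pics/s1.png

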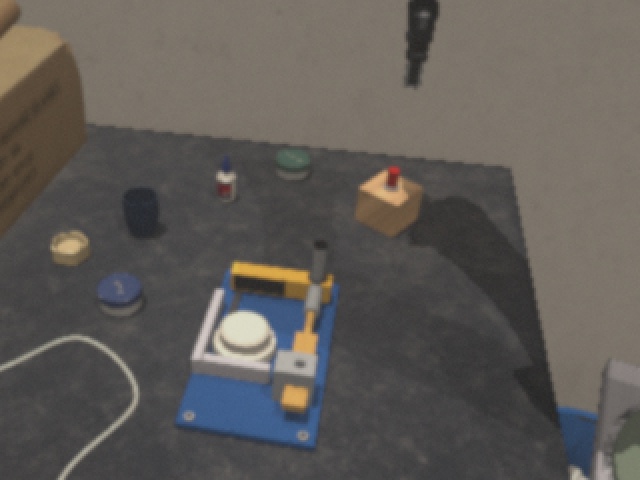

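Emit:
apply_moves:
  claw: [0.085,0.085,0.085,0.085,0.06,0.05,0.05,0.05,0.0,0.0,0.0,0.0,0.0,0.0,0.0]
  xyz:
    - [0.0008,-0.0004,0.025]
    - [0.0008,-0.0004,0.025]
    - [0.0008,-0.0004,0.025]
    - [0.0008,-0.0004,0.025]
    - [0,0,0.01]
    - [0,0,0.01]
    - [0,0,0.008]
    - [0,0,0.0057]
    - [0,0,0]
    - [0,0,0]
    - [0,0,0]
    - [0,0,0]
    - [0,0,0]
    - [0,0,0]
    - [0,0,0]
  twist:
    - [0,0,-0.001]
    - [0,0,-0.001]
    - [0,0,-0.001]
    - [0,0,-0.001]
    - [0,0,0]
    - [0,0,0]
    - [0,0,0]
    - [0,0,0]
    - [0,0,0]
    - [0,0,0]
    - [0,0,0]
    - [0,0,0]
    - [0,0,0]
    - [0,0,0]
    - [0,0,0]
  force: 50

```text
clock: 6.15
position: [0.4945, -0.3222, 0.066]
tool_rot: [3.142, -0.0, 0.248]
force: [-0.2, -0.2, -0.2]
grip_width: 0.0001
finger_force: 0.0
```

```bash
python3 -c "
from h import *
a=bot.grab_frame('scene')['img'][80:200,330:490,::-1]; b=bot.grab_frame('top')['img'][180:300,360:520,::-1]
cv2.imwrite('pics/s2.png',cv2.resize(np.hstack([a,b]),None,fx=2.5,fy=2.5,interpolation=2))
for c in('scene','top'): print([(d['position'],d['score']) for d in bot.find_in(c,'pin')[:2]])"
```

```text
[([0.5299, 0.0704, 0.0196], 0.5), ([0.4855, -0.3189, 0.075], 0.39)]
[]
```

View pics/s2.png

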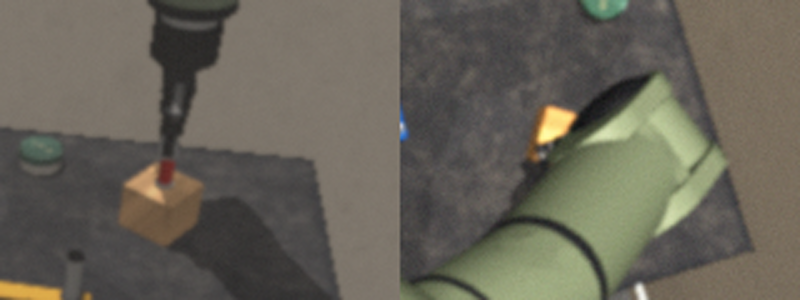

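```bash
cat >> fit.py <<'E'
print("---")
for z in(.066,.074,.09,.1):
  for c,k in(("scene",p[5]),("top",p[4])):
    print(z,c,proj(c,np.array([.4945,-.3222,z]),k).round(1),proj(c,np.array([.4945,-.3222,z]),0).round(1))
print(px("scene",445,56),px("top",705,238))
E
python3 fit.py | sed -n '/---/,$p'
python3 - <<'E'
from h import *
f=bot.grab_frame('scene'); np.savez('scene2.npz',**f)
print(bot.observe()['position'],np.abs(f['view']-np.load('scene0.npz')['view']).max())
a=f['img'][115:175,360:440,::-1]; b=np.load('scene0.npz')['img'][115:175,360:440,::-1]
cv2.imwrite('pics/s3.png',cv2.resize(np.hstack([a,b]),None,fx=5,fy=5,interpolation=cv2.INTER_CUBIC))
E
```

```text
---
0.066 scene [394.9 151. ] [394.4 151.3]
0.066 top [426.9 235.8] [426.5 235.6]
0.074 scene [395.3 148.8] [394.8 149.1]
0.074 top [427.5 235.9] [427.  235.7]
0.09 scene [396.1 144.2] [395.6 144.5]
0.09 top [428.6 236. ] [428.1 235.8]
0.1 scene [396.6 141.3] [396.1 141.7]
0.1 top [429.3 236. ] [428.8 235.9]
[396.73684211 144.36842105] [427.47619048 236.28571429]
[ 0.49450261 -0.32217289  0.06589825] 0.0
```

View pics/s3.png

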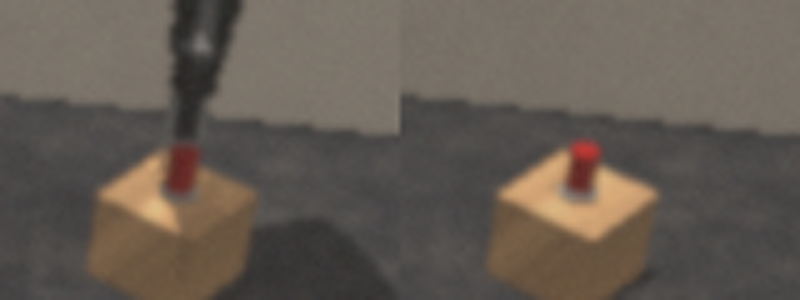

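Run:
```python
from h import *
a=np.load('scene2.npz')['img'].astype(int); b=np.load('scene0.npz')['img'].astype(int)
d=np.abs(a-b).sum(2)
for r in range(100,165,1 ): print(r,''.join('#' if v>60 else '+' if v>30 else '.' for v in d[r,375:430]))
for r in range(136,160,2): print(r,[tuple(a[r,c]) for c in (392,394,396,398,400)])
s=cv2.imread('pics/s1.png')[::2,::2][:,:,::-1].astype(int); bb=b[60:300,200:520]
d=np.abs(s-bb).sum(2)
for r in range(0,75,2 ): print(r+60,''.join('#' if v>60 else '+' if v>30 else '.' for v in d[r,180:250]))
```

```text
100 ..............+############################............
101 ..............+############################............
102 ...............############################............
103 ...............+###########################............
104 ................+#########################.............
105 .................+########################.............
106 ..................+#####################+..............
107 ...................+##################+................
108 ...................+################...................
109 ...................+##############.....................
110 ...................+##############.....................
111 ...................+##############.....................
112 ...................+##############.....................
113 ...................+##############.....................
114 ...................+##############.....................
115 ...................###############.....................
116 ...................###############.....................
117 ...................+##############.....................
118 ................
[... 7683 characters left out ...]
.........................
118 ......................................................................
120 ......................................................................
122 ......................................................................
124 ......................................................................
126 ......................................................................
128 ......................................................................
130 ......................................................................
132 ......................................................................
134 ......................................................................
```

Emit:
apply_moves:
  claw: [0.05,0.05,0.05,0.05,0.05,0.05,0.05,0.05]
  xyz:
    - [0,0,0]
    - [0,0,0]
    - [0,0,0]
    - [0,0,0]
    - [0,0,0.002]
    - [0,0,0.002]
    - [0,0,0.002]
    - [0,0,0.002]
  twist:
    - [0,0,0]
    - [0,0,0]
    - [0,0,0]
    - [0,0,0]
    - [0,0,0]
    - [0,0,0]
    - [0,0,0]
    - [0,0,0]

```text
clock: 7.2
position: [0.4944, -0.3222, 0.0577]
tool_rot: [-3.142, 0.0, 0.248]
force: [-0.6, -0.3, -0.3]
grip_width: 0.0499
finger_force: 0.0
```

Emit:
apply_moves:
  claw: [0.05,0.05,0.05]
  xyz:
    - [0,0,0.001]
    - [0,0,0.001]
    - [0,0,0.001]
  twist:
    - [0,0,0]
    - [0,0,0]
    - [0,0,0]

```text
clock: 7.5
position: [0.4945, -0.3222, 0.0549]
tool_rot: [3.141, 0.0, 0.248]
force: [-0.4, 0.1, 0.7]
grip_width: 0.0504
finger_force: 0.0
```

Emit:
apply_moves:
  claw: [0.05,0.05]
  xyz:
    - [0,0,0.001]
    - [0,0,0.0005]
  twist:
    - [0,0,0]
    - [0,0,0]

```text
clock: 7.7
position: [0.4945, -0.3222, 0.0533]
tool_rot: [-3.142, 0.0, 0.248]
force: [0.7, -0.1, -0.5]
grip_width: 0.0498
finger_force: 0.0
```

Emit:
apply_moves:
  claw: [0.05,0.05]
  xyz:
    - [0,0,0.001]
    - [0,0,0.001]
  twist:
    - [0,0,0]
    - [0,0,0]

```text
clock: 7.9
position: [0.4945, -0.3222, 0.0514]
tool_rot: [3.142, -0.0, 0.248]
force: [0.2, -0.8, 0.7]
grip_width: 0.0502
finger_force: 0.0
```

Emit:
apply_moves:
  claw: [0.05,0.05]
  xyz:
    - [0,0,0.001]
    - [0,0,0.001]
  twist:
    - [0,0,0]
    - [0,0,0]

```text
clock: 8.1
position: [0.4945, -0.3222, 0.0493]
tool_rot: [3.142, 0.0, 0.248]
force: [0.4, 0.2, -0.5]
grip_width: 0.0504
finger_force: 0.0
```

Emit:
apply_moves:
  claw: [0.05,0.05]
  xyz:
    - [0,0,0.001]
    - [0,0,0.001]
  twist:
    - [0,0,0]
    - [0,0,0]

```text
clock: 8.3
position: [0.4945, -0.3222, 0.0473]
tool_rot: [3.142, 0.0, 0.248]
force: [0.9, -0.5, 0.9]
grip_width: 0.0503
finger_force: 0.0
```

Run:
```python
from h import *
a=bot.grab_frame('scene')['img'].astype(int); b=np.load('scene0.npz')['img'].astype(int)
d=np.abs(a-b).sum(2)
for r in range(106,162,1 ): print(r,''.join('#' if v>60 else '+' if v>25 else '.' for v in d[r,375:430]))
```

```text
106 .............+############################.............
107 .............+############################.............
108 .............+###########################+.............
109 ..............+##########################..............
110 ...............+#########################..............
111 ................+########################..............
112 .................+#####################+...............
113 ..................+###################.................
114 ..................+#################+..................
115 ..................+##############+.....................
116 ..................+##############......................
117 ..................+##############......................
118 ..................+##############......................
119 ..................+##############......................
120 ..................+##############......................
121 ..................+##############......................
122 ..................+##############......................
123 ..................+#############+......................
124 ................
[... 1559 characters left out ...]
####++#+#######++.......................
151 ........+++++++###++##+##########++....................
152 .......+++++++++##++++++###########+...................
153 ......++++++++++####++.+############+..................
154 ......++++++++++####################+..................
155 .........++++++++##################+...................
156 ..........+++++.+################+.....................
157 ...............++###############+......................
158 ...............+###############+.......................
159 ...............+##############...........+++++++++.....
160 .................+##########+........+++++#++++++++....
161 ...................+#######........++++++#++++++++++...
```

Emit:
apply_moves:
  claw: [0.0,0.0,0.0,0.0,0.0,0.0]
  xyz:
    - [0,0,0]
    - [0,0,0]
    - [0,0,0]
    - [0,0,0]
    - [0,0,0]
    - [0,0,0]
  twist:
    - [0,0,0]
    - [0,0,0]
    - [0,0,0]
    - [0,0,0]
    - [0,0,0]
    - [0,0,0]
  force: 50

```text
clock: 8.95
position: [0.4946, -0.3223, 0.0475]
tool_rot: [3.141, -0.0, 0.248]
force: [1.0, -0.2, 4.1]
grip_width: 0.0156
finger_force: 48.7
```

Emit:
apply_moves:
  claw: [0.0,0.0,0.0,0.0,0.0,0.0,0.0]
  xyz:
    - [0,0,-0.005]
    - [0,0,-0.01]
    - [0,0,-0.015]
    - [0,0,-0.02]
    - [0,0,-0.025]
    - [0,0,-0.025]
    - [0,0,0]
  twist:
    - [0,0,0]
    - [0,0,0]
    - [0,0,0]
    - [0,0,0]
    - [0,0,0]
    - [0,0,0]
    - [0,0,0]

```text
clock: 9.65
position: [0.4957, -0.3232, 0.1515]
tool_rot: [3.139, -0.004, 0.247]
force: [-0.7, -0.4, 0.1]
grip_width: 0.0156
finger_force: 48.8
```

Run:
```python
from h import *
f=bot.grab_frame('scene'); np.savez('scene3.npz',**f)
g=bot.grab_frame('top')
a=f['img'][90:170,350:450,::-1]; b=g['img'][190:270,380:480,::-1]
cv2.imwrite('pics/s4.png',cv2.resize(np.hstack([a,b]),None,fx=4,fy=4,interpolation=cv2.INTER_CUBIC))
s=bot.observe();print(s['position'],s['tool_rot'],s['force'],s['moment'],s['grip_width'])
```

```text
[ 0.49479621 -0.32206153  0.14842697] [ 3.14105055e+00 -1.28134108e-03  2.47821407e-01] [ 0.12323589 -0.19140141 -0.81338877] [0.00237844 0.00156622 0.00345182] 0.015302729948326021
```

View pics/s4.png

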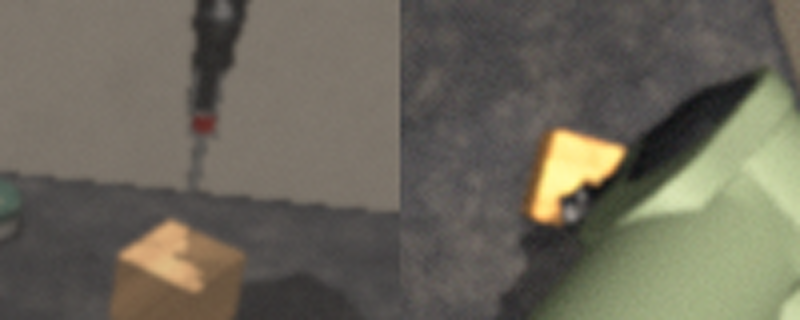

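```bash
python3 -c "
from h import *
plan([.4828,.0852,.185],.2445,14)"
```

```text
rows 14 xyz [ 0.00626 -0.02842 -0.00262] twist [ 0.     -0.0001  0.0002] | 9.8 [ 0.4948 -0.3221  0.1484] [ 3.1411e+00 -1.3000e-03  2.4780e-01] F [ 0.12 -0.19 -0.81] grip 0.0153 q [ 0.04  0.62  0.65  1.77 -0.46  0.91 -0.43]
```

Emit:
apply_moves:
  claw: [0,0,0,0,0,0,0,0,0,0,0,0,0,0,0,0,0]
  xyz:
    - [0,0,-0.018]
    - [0,0,-0.018]
    - [0.003,-0.014,0]
    - [0.0063,-0.0284,0]
    - [0.0063,-0.0284,0]
    - [0.0063,-0.0284,0]
    - [0.0063,-0.0284,0]
    - [0.0063,-0.0284,0]
    - [0.0063,-0.0284,0]
    - [0.0063,-0.0284,0]
    - [0.0063,-0.0284,0]
    - [0.0063,-0.0284,0]
    - [0.0063,-0.0284,0]
    - [0.0063,-0.0284,0]
    - [0.0063,-0.0284,0]
    - [0.0063,-0.0284,0]
    - [0.003,-0.0145,0]
  twist:
    - [0,0,0]
    - [0,0,0]
    - [0,0,0]
    - [0,0,0]
    - [0,0,0]
    - [0,0,0]
    - [0,0,0]
    - [0,0,0]
    - [0,0,0]
    - [0,0,0]
    - [0,0,0]
    - [0,0,0]
    - [0,0,0]
    - [0,0,0]
    - [0,0,0]
    - [0,0,0]
    - [0,0,0]
  force: 50

```text
clock: 11.45
position: [0.4811, 0.0877, 0.1825]
tool_rot: [-3.141, 0.002, 0.25]
force: [0.4, -0.6, -1.0]
grip_width: 0.0151
finger_force: 48.9
```

```bash
python3 -c "
from h import *
plan([.4828,.0852,.125],.2445,4)"
```

```text
rows 4 xyz [0.00027 0.00071 0.01438] twist [-0.0001  0.0004  0.0015] | 11.4 [0.4811 0.0877 0.1825] [-3.1412e+00  1.5000e-03  2.5040e-01] F [ 0.44 -0.62 -0.96] grip 0.0151 q [-0.85  0.42  0.73  1.99 -0.36  0.87 -1.25]
```

Emit:
apply_moves:
  claw: [0,0,0,0,0,0]
  xyz:
    - [0,0,0.015]
    - [0,0,0.015]
    - [0,0,0.015]
    - [0,0,0.014]
    - [0,0,0]
    - [0,0,0]
  twist:
    - [0,0,0]
    - [0,0,0]
    - [0,0,0]
    - [0,0,0]
    - [0,0,0]
    - [0,0,0]

```text
clock: 12.05
position: [0.482, 0.0845, 0.1244]
tool_rot: [3.141, 0.001, 0.247]
force: [0.6, 0.2, 0.1]
grip_width: 0.015
finger_force: 48.9
```

Run:
```python
from h import *
plan([.4828,.0852,.125],.2445,1)
f=bot.grab_frame('scene'); np.savez('scene4.npz',**f)
g=bot.grab_frame('top'); np.savez('top4.npz',**g)
a=f['img'][175:275,310:390,::-1]
b=g['img'][205:305,250:330,::-1]
cv2.imwrite('pics/s5.png',cv2.resize(np.hstack([a,b]),None,fx=5,fy=5,interpolation=cv2.INTER_CUBIC))
```

```text
rows 1 xyz [ 0.00098 -0.00043 -0.00058] twist [0.0003 0.0008 0.0025] | 12.1 [0.482  0.0845 0.1244] [3.1413e+00 8.0000e-04 2.4700e-01] F [0.57 0.23 0.07] grip 0.015 q [-0.78  0.5   0.66  2.05 -0.45  0.74 -1.17]
```

View pics/s5.png

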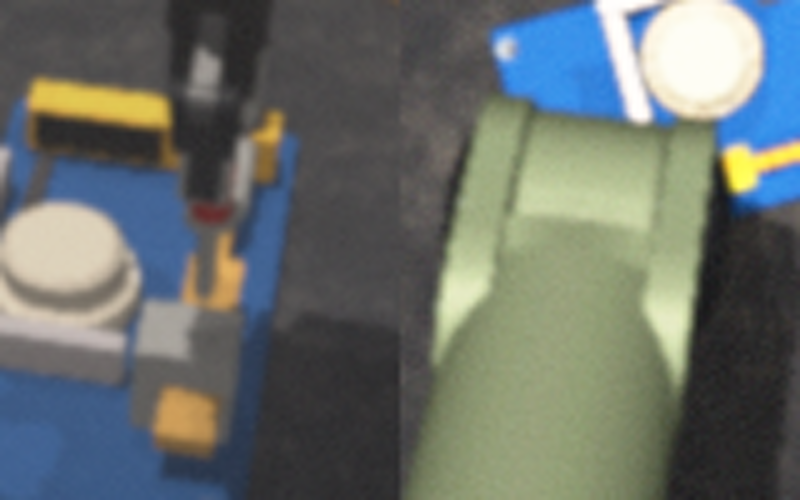

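```bash
cat >> fit.py <<'E'
print("+++")
h=w(p,(-.045,.07,.064))
for z in(.064,.085,.11,.135,.139): print(z,proj("scene",np.array([h[0],h[1],z]),p[5]).round(1))
im=np.load("scene4.npz")["img"]
for r in range(212,246,2): print(r,[tuple(int(v) for v in im[r,c]) for c in range(345,360)])
E
python3 fit.py | sed -n '/+++/,$p'
```

```text
+++
0.064 [348.3 241.4]
0.085 [348.8 234.8]
0.11 [349.6 226.7]
0.135 [350.3 218.2]
0.139 [350.4 216.8]
212 [(81, 94, 117), (80, 82, 87), (64, 64, 63), (48, 49, 48), (47, 46, 47), (46, 45, 48), (45, 44, 46), (51, 50, 50), (61, 60, 60), (76, 74, 72), (96, 88, 86), (122, 112, 107), (150, 143, 139), (152, 148, 142), (127, 126, 122)]
214 [(80, 96, 126), (80, 87, 102), (68, 68, 73), (65, 60, 61), (61, 56, 57), (57, 52, 52), (53, 47, 49), (54, 51, 52), (69, 65, 65), (88, 83, 82), (98, 87, 84), (119, 106, 101), (140, 134, 128), (136, 132, 128), (111, 110, 110)]
216 [(70, 101, 146), (79, 97, 131), (89, 87, 100), (92, 69, 70), (90, 53, 54), (93, 53, 51), (93, 55, 53), (92, 57, 56), (95, 64, 63), (95, 64, 63), (95, 66, 65), (92, 74, 71), (97, 92, 88), (103, 101, 99), (89, 91, 97)]
218 [(71, 100, 144), (78, 96, 126), (89, 90, 99), (93, 77, 77), (94, 60, 59), (98, 52, 52), (98, 47, 47), (101, 49, 49), (100, 48, 49), (95, 53, 51), (92, 64, 62), (91, 79, 77), (88, 86, 86), (81, 84, 90), (63, 74, 90)]
220 [(70, 102, 150), (72, 98, 140), (80, 95, 123), (85, 91, 104), (92, 90, 92), (93, 86, 84), (94, 
[... 2300 characters left out ...]
64, 82, 113)]
240 [(168, 164, 157), (162, 158, 153), (145, 142, 136), (126, 122, 118), (108, 105, 102), (101, 101, 97), (99, 97, 94), (98, 96, 93), (96, 93, 91), (95, 92, 91), (94, 92, 89), (92, 91, 89), (90, 88, 92), (77, 82, 97), (60, 77, 106)]
242 [(169, 164, 159), (157, 154, 149), (131, 128, 123), (103, 101, 99), (93, 92, 89), (93, 91, 88), (91, 89, 86), (86, 85, 83), (89, 88, 85), (91, 89, 86), (91, 89, 87), (91, 89, 87), (82, 83, 86), (70, 79, 96), (57, 74, 103)]
244 [(167, 163, 157), (162, 156, 151), (139, 135, 130), (111, 108, 106), (95, 93, 90), (94, 91, 88), (91, 89, 87), (92, 89, 87), (91, 89, 87), (92, 90, 89), (92, 90, 88), (89, 87, 87), (80, 81, 86), (59, 67, 82), (51, 62, 86)]
```

Emit:
apply_moves:
  claw: [0,0,0,0,0,0,0]
  xyz:
    - [0,0,0.005]
    - [0,0,0.005]
    - [0,0,0.004]
    - [0,0,0.002]
    - [0,0,0.002]
    - [0,0,0.001]
    - [0,0,0.001]
  twist:
    - [0,0,0]
    - [0,0,0]
    - [0,0,0]
    - [0,0,0]
    - [0,0,0]
    - [0,0,0]
    - [0,0,0]

```text
clock: 12.85
position: [0.4823, 0.0849, 0.1044]
tool_rot: [3.142, -0.0, 0.248]
force: [-0.3, -0.3, -1.1]
grip_width: 0.0153
finger_force: 48.9
```

Emit:
apply_moves:
  claw: [0,0,0]
  xyz:
    - [0,0,0.001]
    - [0,0,0.001]
    - [0,0,0.001]
  twist:
    - [0,0,0]
    - [0,0,0]
    - [0,0,0]

```text
clock: 13.15
position: [0.4823, 0.085, 0.1014]
tool_rot: [3.142, -0.0, 0.248]
force: [-0.6, -0.4, 0.4]
grip_width: 0.0155
finger_force: 48.9
```

Emit:
apply_moves:
  claw: [0,0,0]
  xyz:
    - [0,0,0.001]
    - [0,0,0.001]
    - [0,0,0.001]
  twist:
    - [0,0,0]
    - [0,0,0]
    - [0,0,0]

```text
clock: 13.45
position: [0.4823, 0.0849, 0.0983]
tool_rot: [3.142, -0.0, 0.248]
force: [-0.0, 0.2, -0.7]
grip_width: 0.0154
finger_force: 48.9
```

Emit:
apply_moves:
  claw: [0,0,0]
  xyz:
    - [0,0,0.001]
    - [0,0,0.001]
    - [0,0,0.001]
  twist:
    - [0,0,0]
    - [0,0,0]
    - [0,0,0]

```text
clock: 13.75
position: [0.4823, 0.0849, 0.0953]
tool_rot: [3.142, 0.0, 0.248]
force: [-1.2, 0.3, -0.3]
grip_width: 0.0153
finger_force: 48.9
```

Emit:
apply_moves:
  claw: [0,0,0]
  xyz:
    - [0,0,0.001]
    - [0,0,0.001]
    - [0,0,0.001]
  twist:
    - [0,0,0]
    - [0,0,0]
    - [0,0,0]

```text
clock: 14.05
position: [0.4823, 0.085, 0.0923]
tool_rot: [-3.142, -0.0, 0.248]
force: [-0.5, -0.5, -0.0]
grip_width: 0.0152
finger_force: 48.9
```

Emit:
apply_moves:
  claw: [0,0,0,0]
  xyz:
    - [0,0,0.001]
    - [0,0,0.001]
    - [0,0,0.001]
    - [0,0,0.001]
  twist:
    - [0,0,0]
    - [0,0,0]
    - [0,0,0]
    - [0,0,0]

```text
clock: 14.45
position: [0.4823, 0.0849, 0.0883]
tool_rot: [3.142, -0.0, 0.248]
force: [0.7, -0.3, -0.7]
grip_width: 0.0156
finger_force: 48.9
```

Emit:
apply_moves:
  claw: [0,0,0,0,0]
  xyz:
    - [0,0,0.0005]
    - [0,0,0.0005]
    - [0,0,0.0005]
    - [0,0,0.0005]
    - [0,0,0.0005]
  twist:
    - [0,0,0]
    - [0,0,0]
    - [0,0,0]
    - [0,0,0]
    - [0,0,0]

```text
clock: 14.95
position: [0.4823, 0.0849, 0.0859]
tool_rot: [3.142, -0.0, 0.248]
force: [-1.1, 0.2, -0.8]
grip_width: 0.0153
finger_force: 48.9
```

Emit:
apply_moves:
  claw: [0,0,0,0,0]
  xyz:
    - [0,0,0.0004]
    - [0,0,0.0004]
    - [0,0,0.0004]
    - [0,0,0.0004]
    - [0,0,0.0004]
  twist:
    - [0,0,0]
    - [0,0,0]
    - [0,0,0]
    - [0,0,0]
    - [0,0,0]

```text
clock: 15.45
position: [0.4823, 0.0849, 0.0839]
tool_rot: [3.142, 0.0, 0.248]
force: [-0.4, 0.2, -0.4]
grip_width: 0.0153
finger_force: 48.9
```

Emit:
apply_moves:
  claw: [0,0,0,0]
  xyz:
    - [0,0,0.0004]
    - [0,0,0.0003]
    - [0,0,0.0003]
    - [0,0,0]
  twist:
    - [0,0,0]
    - [0,0,0]
    - [0,0,0]
    - [0,0,0]

```text
clock: 15.85
position: [0.4823, 0.0849, 0.0829]
tool_rot: [3.142, 0.0, 0.248]
force: [-0.4, -0.2, -1.2]
grip_width: 0.015
finger_force: 48.9
```

```bash
python3 - <<'E'
from h import *
im=bot.grab_frame('scene')['img']; np.savez('scene5.npz',img=im)
for r in range(224,250,2): print(r,[tuple(int(v) for v in im[r,c]) for c in range(343,358)])
s=bot.observe();print(s['force'],s['position'])
E
cat >> fit.py <<'E'
print("===")
for z in(.064,.092,.096,.108,.124): print(z,proj("scene",np.array([h[0],h[1],z]),p[5]).round(1))
E
python3 fit.py | sed -n '/===/,$p'
```

```text
224 [(77, 103, 143), (84, 96, 117), (81, 83, 90), (60, 60, 60), (51, 50, 51), (46, 47, 48), (45, 44, 46), (46, 45, 47), (51, 49, 50), (67, 65, 64), (89, 85, 82), (102, 86, 81), (103, 79, 70), (80, 70, 74), (57, 68, 89)]
226 [(78, 102, 140), (84, 94, 110), (82, 84, 85), (59, 58, 60), (48, 46, 50), (46, 44, 47), (43, 43, 45), (47, 44, 47), (49, 50, 50), (73, 70, 70), (95, 89, 84), (116, 93, 82), (135, 101, 75), (133, 107, 85), (120, 106, 102)]
228 [(74, 101, 142), (80, 96, 120), (74, 77, 86), (59, 59, 60), (52, 47, 51), (49, 46, 47), (48, 46, 47), (51, 48, 50), (56, 54, 55), (77, 74, 74), (100, 88, 81), (136, 106, 79), (187, 141, 87), (208, 159, 93), (197, 153, 97)]
230 [(70, 103, 151), (73, 100, 141), (82, 93, 119), (89, 80, 86), (92, 63, 63), (91, 58, 58), (83, 54, 54), (84, 57, 57), (84, 62, 61), (91, 71, 70), (95, 74, 73), (110, 84, 72), (147, 114, 81), (173, 135, 84), (151, 122, 88)]
232 [(67, 101, 150), (70, 99, 140), (81, 95, 120), (95, 88, 94), (97, 75, 73), (97, 59, 58), (99, 50, 50), (102, 50, 49), (99, 47, 48), (98, 51, 51), (96, 61, 60), (97, 77, 74), (106, 91, 76), (124, 1
[... 1307 characters left out ...]
), (92, 89, 87), (91, 89, 86), (94, 92, 90), (95, 93, 90), (91, 89, 88), (82, 82, 87)]
246 [(122, 118, 115), (116, 112, 109), (103, 102, 100), (98, 95, 93), (96, 94, 91), (95, 93, 91), (94, 92, 89), (95, 93, 90), (95, 92, 91), (95, 93, 89), (94, 90, 89), (91, 90, 87), (93, 91, 88), (88, 88, 86), (75, 78, 86)]
248 [(96, 95, 93), (98, 96, 93), (98, 95, 94), (96, 94, 91), (96, 93, 90), (98, 95, 94), (97, 94, 92), (96, 95, 91), (99, 97, 94), (96, 95, 91), (96, 93, 92), (95, 94, 90), (94, 92, 90), (91, 90, 90), (76, 79, 86)]
[-0.20063393  0.00218388 -1.01926977] [0.48226395 0.08491738 0.08288413]
===
0.064 [348.3 241.4]
0.092 [349.  232.5]
0.096 [349.2 231.2]
0.108 [349.5 227.3]
0.124 [350. 222.]
```

Emit:
apply_moves:
  claw: [0,0,0,0]
  xyz:
    - [0,0,0.0003]
    - [0,0,0.0003]
    - [0,0,0.0002]
    - [0,0,0]
  twist:
    - [0,0,0]
    - [0,0,0]
    - [0,0,0]
    - [0,0,0]

```text
clock: 16.3
position: [0.4822, 0.0849, 0.0821]
tool_rot: [-3.142, 0.0, 0.248]
force: [-0.3, -0.2, -0.9]
grip_width: 0.0155
finger_force: 48.9
```

Emit:
apply_moves:
  claw: [0,0,0,0]
  xyz:
    - [0,0,0.0003]
    - [0,0,0.0003]
    - [0,0,0.0002]
    - [0,0,0]
  twist:
    - [0,0,0]
    - [0,0,0]
    - [0,0,0]
    - [0,0,0]

```text
clock: 16.7
position: [0.4823, 0.0849, 0.0813]
tool_rot: [3.142, 0.0, 0.248]
force: [-0.1, 0.6, -0.5]
grip_width: 0.0152
finger_force: 48.9
```

Emit:
apply_moves:
  claw: [0,0,0,0]
  xyz:
    - [0,0,0.0003]
    - [0,0,0.0003]
    - [0,0,0.0003]
    - [0,0,0]
  twist:
    - [0,0,0]
    - [0,0,0]
    - [0,0,0]
    - [0,0,0]

```text
clock: 17.1
position: [0.4826, 0.085, 0.0807]
tool_rot: [-3.142, -0.001, 0.248]
force: [-0.9, 0.7, 7.3]
grip_width: 0.0156
finger_force: 49.6
```

Emit:
apply_moves:
  claw: [0,0]
  xyz:
    - [0,0,-0.0003]
    - [0,0,0]
  twist:
    - [0,0,0]
    - [0,0,0]

```text
clock: 17.3
position: [0.4825, 0.0849, 0.0809]
tool_rot: [-3.142, -0.0, 0.247]
force: [0.5, -0.7, 5.0]
grip_width: 0.0156
finger_force: 49.5
```

Emit:
apply_moves:
  claw: [0,0.03,0.06,0.08,0.08,0.08,0.08,0.08,0.08,0.08]
  xyz:
    - [0,0,-0.0005]
    - [0,0,0]
    - [0,0,0]
    - [0,0,0]
    - [0,0,-0.01]
    - [0,0,-0.02]
    - [0,0,-0.03]
    - [0,0,-0.03]
    - [0,0,-0.01]
    - [0,0,0]
  twist:
    - [0,0,0]
    - [0,0,0]
    - [0,0,0]
    - [0,0,0]
    - [0,0,0]
    - [0,0,0]
    - [0,0,0]
    - [0,0,0]
    - [0,0,0]
    - [0,0,0]

```text
clock: 18.3
position: [0.4828, 0.0853, 0.1826]
tool_rot: [-3.141, -0.002, 0.248]
force: [-0.1, 0.9, -1.1]
grip_width: 0.0801
finger_force: 0.0
```

```bash
cat > red.py <<'E'
from h import *
def red(tag):
    im=bot.grab_frame('scene')['img']; np.savez(f'scene_{tag}.npz',img=im)
    a=im.astype(int); m=(a[:,:,0]-np.maximum(a[:,:,1],a[:,:,2])>40); m[:190]=0;m[260:]=0;m[:,:330]=0;m[:,370:]=0
    y,x=np.nonzero(m); s=bot.observe()
    print("red n",len(y),"row",y.mean().round(1) if len(y) else 0,y.min() if len(y) else 0,y.max() if len(y) else 0,"col",x.mean().round(1) if len(x) else 0,"t",round(s["clock"],2),"pos",s["position"].round(4),"F",s["force"].round(1))
E
cat >> fit.py <<'E'
print("%%%")
print("unit y",-np.sin(p[2]),np.cos(p[2]),"hole",h,"post",w(p,(-.045,None,.08),p[3]),"tongue mid proj check")
for yy in (-.024,-.014,-.004,.006): print(yy,proj("scene",w(p,(-.045,yy,.042)),p[5]).round(1))
for z in(.124,.108,.096,.080,.068): print(z,proj("scene",np.array([h[0],h[1],z]),p[5]).round(1))
E
python3 -c "
from red import *
red('a')"; python3 fit.py | sed -n '/%%%/,$p'
```

```text
red n 163 row 236.1 200 259 col 350.3 t 18.35 pos [0.4823 0.0853 0.1814] F [-0.1 -0.4 -0.5]
%%%
unit y -0.24204413276566253 0.9702652409489471 hole [0.48159437 0.08425618 0.064     ] post [ 0.5232729 -0.0828176  0.08     ] tongue mid proj check
-0.024 [352.9 220.3]
-0.014 [352.4 223. ]
-0.004 [351.9 225.8]
0.006 [351.4 228.6]
0.124 [350. 222.]
0.108 [349.5 227.3]
0.096 [349.2 231.2]
0.08 [348.7 236.4]
0.068 [348.4 240.1]
```

```bash
sed -i "s/>40)/>25)\&(np.abs(a[:,:,1]-a[:,:,2])<22)/" red.py; python3 -c "
from red import *
red('b'); plan([.5242,-.0820,.1814],.2445,6)"
```

```text
red n 90 row 228.4 222 235 col 351.1 t 18.4 pos [0.4819 0.0851 0.1807] F [-0.5 -0.9 -0.2]
rows 6 xyz [ 4.000e-05  2.873e-02 -1.100e-04] twist [-0.      0.0001  0.0006] | 18.4 [0.4819 0.0851 0.1807] [-3.1414e+00  5.0000e-04  2.4790e-01] F [-0.55 -0.86 -0.24] grip 0.0801 q [-0.85  0.42  0.73  2.   -0.37  0.86 -1.24]
```

Emit:
apply_moves:
  claw: [0.06,0.04,0.036,0.036,0.036,0.036,0.036,0.036,0.036,0.036,0.036]
  xyz:
    - [0,0.0287,0]
    - [0,0.0287,0]
    - [0,0.0287,0]
    - [0,0.0287,0]
    - [0,0.0287,0]
    - [0,0.0287,0]
    - [0,0,0]
    - [0,0,0.02]
    - [0,0,0.02]
    - [0,0,0.01]
    - [0,0,0]
  twist:
    - [0,0,0.0006]
    - [0,0,0.0006]
    - [0,0,0.0006]
    - [0,0,0.0006]
    - [0,0,0.0006]
    - [0,0,0.0006]
    - [0,0,0]
    - [0,0,0]
    - [0,0,0]
    - [0,0,0]
    - [0,0,0]

```text
clock: 19.5
position: [0.5231, -0.0819, 0.1297]
tool_rot: [-3.141, 0.003, 0.244]
force: [0.3, 0.0, 0.5]
grip_width: 0.0358
finger_force: 0.0
```

```bash
python3 -c "
from red import *
red('c'); plan([.5242,-.0820,.045],.2445,6)
a=bot.grab_frame('scene')['img'][160:260,310:400,::-1]
cv2.imwrite('pics/s6.png',cv2.resize(a,None,fx=5.5,fy=5.5,interpolation=cv2.INTER_CUBIC))"
```

```text
red n 97 row 227.9 221 235 col 351.3 t 19.55 pos [ 0.5238 -0.0821  0.1307] F [ 0.1 -0.6  1.1]
rows 6 xyz [9.000e-05 0.000e+00 1.429e-02] twist [-0.      0.0003 -0.0001] | 19.6 [ 0.5238 -0.0821  0.1307] [-3.1415e+00  1.6000e-03  2.4380e-01] F [ 0.14 -0.58  1.09] grip 0.0361 q [-0.42  0.55  0.66  1.94 -0.46  0.8  -0.84]
```

View pics/s6.png

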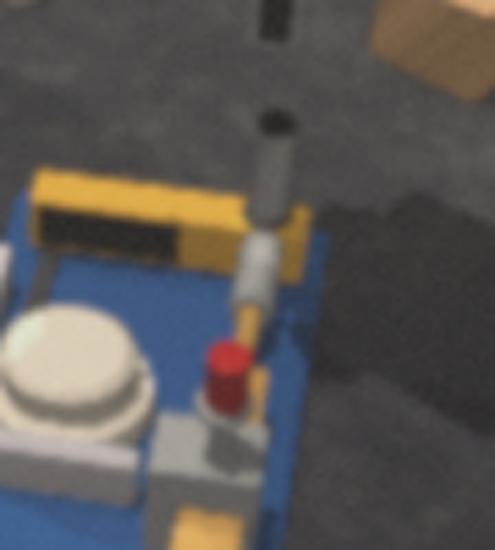

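The picture shows the red pin standing in the upper knuckle at crop (230,380), with the fingertips at (275,30) directly above the post cap at (275,122). I'll lower them around the post.

Emit:
apply_moves:
  claw: [0.036,0.036,0.036,0.036,0.036,0.036,0.036]
  xyz:
    - [0,0,0.015]
    - [0,0,0.015]
    - [0,0,0.015]
    - [0,0,0.015]
    - [0,0,0.015]
    - [0,0,0.01]
    - [0,0,0]
  twist:
    - [0,0,0]
    - [0,0,0]
    - [0,0,0]
    - [0,0,0]
    - [0,0,0]
    - [0,0,0]
    - [0,0,0]

```text
clock: 20.3
position: [0.5238, -0.082, 0.0454]
tool_rot: [-3.141, 0.001, 0.244]
force: [-0.0, -0.1, -0.1]
grip_width: 0.0363
finger_force: 0.0
```

Emit:
apply_moves:
  claw: [0.036,0.036,0.036,0.036,0.036,0.036]
  xyz:
    - [0,-0.0015,0]
    - [0,-0.0015,0]
    - [0,-0.0015,0]
    - [0,-0.001,0]
    - [0,-0.001,0]
    - [0,0,0]
  twist:
    - [0,0,0]
    - [0,0,0]
    - [0,0,0]
    - [0,0,0]
    - [0,0,0]
    - [0,0,0]

```text
clock: 20.9
position: [0.5228, -0.0758, 0.0464]
tool_rot: [3.141, -0.0, 0.244]
force: [-0.0, -0.7, 0.5]
grip_width: 0.0357
finger_force: 0.2
```

Emit:
apply_moves:
  claw: [0.036,0.036,0.036,0.036]
  xyz:
    - [0,-0.001,0]
    - [0,-0.001,0]
    - [0,-0.001,0]
    - [0,0,0]
  twist:
    - [0,0,0]
    - [0,0,0]
    - [0,0,0]
    - [0,0,0]

```text
clock: 21.3
position: [0.522, -0.0728, 0.0463]
tool_rot: [3.141, -0.0, 0.244]
force: [1.0, -3.1, 1.9]
grip_width: 0.0359
finger_force: 1.4
```

```bash
python3 -c "
from red import *
red('d')
s=bot.observe(); print(s['force'],s['moment'],s['finger_force'],s['grip_width'])"
```

```text
red n 103 row 224.5 217 231 col 352.6 t 21.35 pos [ 0.522  -0.0728  0.0463] F [ 1.2 -2.8  1.4]
[ 1.20807443 -2.779649    1.4119481 ] [-0.51478958 -0.25417454 -0.0281996 ] 1.29229087382555 0.03586219252719838
```

Run:
```python
import numpy as np
for t in 'cd':
    a=np.load(f'scene_{t}.npz')['img'].astype(int)
    print(t)
    for r in range(205,248): 
        print(r,''.join('R' if p[0]-max(p[1],p[2])>25 and abs(p[1]-p[2])<22 else 'Y' if p[0]-p[2]>45 else 'B' if p[2]-p[0]>30 else 'w' if p.sum()>390 else 'g' if p.sum()>220 else '.' for p in a[r,330:372]))
```

```text
c
205 .............YYYYYYYYYYYwwwwwwggYYYggBB...
206 ............YYYYYYYYYYYgwwwwwwggYYYggBB...
207 .............YYYYYYYYYYgwwwwwwgYYYYggBB...
208 BBBBB.......gggYYYYYYYYgwwwwwwgYYYYgBBB...
209 BBBBBBBBBBBBggggggggggggwwwwwggYYYYgBB....
210 BBBBBBBBBBBBBBBBBBBBgggwwwwwgggYYYg.BB....
211 BBBBBBBBBBBBBBBBBBBBBBgwwwwwgggggg..BB....
212 BBBBBBBBBBBBBBBBBBBBBBgwwwwwggg....BBB....
213 BBBBBBBBBBBBBBBBBBBBBBgwwwwwgggBBBBBBB....
214 BBBBBBBBBBBBBBBBBBBBBBgggggggggBBBBBB.....
215 BBBBBBBBBBBBBBBBBBBBBBgggYgggggBBBBBB.....
216 BBBBBBBBBBBBBBBBBBBBBBggYYYggg.BBBBBB.....
217 wBBBBBBBBBBBBBBBBBBBBBgYYYYgggBBBBBBB.....
218 wwBBBBBBBBBBBBBBBBBBBBgYYYYgg..BBBBB......
219 wwwBBBBBBBBBBBBBBBBBBBgYYYYg..BBBBB.......
220 wwwwBBBBBBBBBBBBBBBBBBgYYYYg..BBBB........
221 wwwwgBBBBBBBBBBBBBBBggRYYYY...BBBB........
222 wwwwwBBBBBBBBBBBBBggRRRYYYY...BBBBB.......
223 wwwwwBBBBBBBBBBBBgRRRRRRRRR..BBBBBB.......
224 wwwwwwBBBBBBBBBBBgRRRRRRRRR.BBBBBBBB......
225 wwwwwwwBBBBBBBBBBgRRRRRRRRR.BBBBBBBB......
226 wwwwwwwBBBBBBBBBBgRRRRRRRRRggBBBBBBB......
227 wwwwwwwgBBBBBBBBBgRRRRRRRYYYgBBBBBBB......
228 wwwwgwwwBBBBB
[... 2245 characters left out ...]
gggwwwwggBBBBBBBgYYggggggggggBBBBBB.......
234 ggwwwwwggBBBBBBggYYggggggYYggBBBBBB.......
235 gwwwwwgggwwwwwwwwYYgggggYYYggBBBBBB.......
236 wwwwwwgggwwwwwwwwwwgggggYYYggBBBBBB.......
237 wwwwwggggwwwwwwwwwwggggggggggBBBBBB.......
238 wwwgggggwwwwwwwwwwwggggggggggBBBBB........
239 wwggggBgwwwwwwwwwwgggggggggggBBBBB........
240 wwggggBgwwwwwwwwwwgggggggggggBBBBB........
241 wwwwgBBgwwwwwwwwwggggggggggggBBBBB........
242 wwwwwgBwwwwwwwwwwggggggggggggBBBBB......g.
243 wwwwwgBwwwwwwwwwwwgggggggggggBBBBB........
244 wwwwwggwwwwwwwwwwwwwwwwwwwwggBBBBB........
245 gggwgggwwwwwwwwwwwwwwwwwwwwgBBBBB.........
246 gggggggggggggggwwwwwwwwwwwwgBBBBB.........
247 gggggggggggggggggggggggwwwwgBBBBB.........
```

Emit:
apply_moves:
  claw: [0.036,0.036,0.036,0.036]
  xyz:
    - [0,-0.001,0]
    - [0,-0.001,0]
    - [0,-0.001,0]
    - [0,0,0]
  twist:
    - [0,0,0]
    - [0,0,0]
    - [0,0,0]
    - [0,0,0]

```text
clock: 21.75
position: [0.5212, -0.0698, 0.0462]
tool_rot: [-3.142, -0.0, 0.244]
force: [1.7, -1.9, 2.0]
grip_width: 0.0362
finger_force: 1.3
```

```bash
python3 -c "
from red import *
red('e')"
```

```text
red n 107 row 224.4 217 232 col 352.5 t 21.8 pos [ 0.5212 -0.0698  0.0462] F [ 1.6 -1.7  1.5]
```

Emit:
apply_moves:
  claw: [0.036,0.036,0.036]
  xyz:
    - [0,-0.0007,0]
    - [0,-0.0007,0]
    - [0,-0.0006,0]
  twist:
    - [0,0,0]
    - [0,0,0]
    - [0,0,0]

```text
clock: 22.1
position: [0.5207, -0.068, 0.0462]
tool_rot: [3.142, -0.0, 0.244]
force: [3.2, -3.0, 1.2]
grip_width: 0.0362
finger_force: 1.7
```

```bash
python3 -c "
from red import *
red('e')"
```

```text
red n 107 row 224.1 217 231 col 352.4 t 22.15 pos [ 0.5207 -0.0679  0.0462] F [ 2.  -3.1  2. ]
```

Emit:
apply_moves:
  claw: [0.036,0.036,0.036]
  xyz:
    - [0,-0.0007,0]
    - [0,-0.0007,0]
    - [0,-0.0006,0]
  twist:
    - [0,0,0]
    - [0,0,0]
    - [0,0,0]

```text
clock: 22.45
position: [0.5202, -0.066, 0.0462]
tool_rot: [-3.142, -0.0, 0.244]
force: [1.4, -2.6, 1.4]
grip_width: 0.0358
finger_force: 1.6
```

```bash
python3 -c "
from red import *
red('e')"
```

```text
red n 105 row 224.3 217 231 col 352.0 t 22.5 pos [ 0.5202 -0.0659  0.0462] F [ 2.6 -3.   1.3]
```

Emit:
apply_moves:
  claw: [0.036,0.036,0.036,0.036]
  xyz:
    - [0,-0.0006,0]
    - [0,-0.0006,0]
    - [0,-0.0006,0]
    - [0,-0.0006,0]
  twist:
    - [0,0,0]
    - [0,0,0]
    - [0,0,0]
    - [0,0,0]

```text
clock: 22.9
position: [0.5196, -0.0637, 0.0462]
tool_rot: [-3.142, 0.0, 0.244]
force: [2.4, -3.4, 2.6]
grip_width: 0.036
finger_force: 1.4
```

```bash
python3 -c "
from red import *
red('e')"
```

```text
red n 102 row 225.8 219 233 col 351.3 t 22.95 pos [ 0.5196 -0.0635  0.0462] F [ 1.4 -2.2  1.7]
```

Emit:
apply_moves:
  claw: [0.036,0.036,0.036]
  xyz:
    - [0,-0.0004,0]
    - [0,-0.0004,0]
    - [0,-0.0002,0]
  twist:
    - [0,0,0]
    - [0,0,0]
    - [0,0,0]

```text
clock: 23.25
position: [0.5194, -0.0628, 0.0462]
tool_rot: [3.142, 0.0, 0.244]
force: [1.9, -2.2, 0.3]
grip_width: 0.0361
finger_force: 1.5
```

```bash
python3 -c "
from red import *
red('f')"
```

```text
red n 86 row 235.1 228 241 col 350.1 t 23.3 pos [ 0.5194 -0.0627  0.0462] F [ 1.1 -2.6  0.3]
```

Run:
```python
from red import *
red('g')
a=np.load('scene_g.npz')['img'].astype(int)
for r in range(222,250): 
    print(r,''.join('R' if p[0]-max(p[1],p[2])>25 and abs(p[1]-p[2])<22 else 'Y' if p[0]-p[2]>45 else 'B' if p[2]-p[0]>30 else 'w' if p.sum()>390 else 'g' if p.sum()>220 else '.' for p in a[r,330:372]))
```

```text
red n 87 row 235.1 228 241 col 350.1 t 23.35 pos [ 0.5193 -0.0628  0.0462] F [ 3.  -2.2  1.8]
222 wwwwwBBBBBBBBBBBBBBBBggYYYYg..............
223 wwwwwBBBBBBBBBBBBBBBBggYYYg...............
224 wwwwwwBBBBBBBBBBBBBBBgYYYYg...............
225 wwwwwwwBBBBBBBBBBBBBBgYYYYg...............
226 wwwwwwwBBBBBBBBBBBBBBgYYYY................
227 wwwwwwwgBBBBBBBBBBBBggYYYY................
228 wwwwgwwwBBBBBBBBBBBggRYYYg................
229 wwwggwwwBBBBBBBBBggRRRYYYg................
230 wwgggwwwBBBBBBBBgRRRRRRRYYgggBBBB.........
231 wggggwwwgBBBBBBBgRRRRRRRYYYggBBBBBB.......
232 ggggwwwwgBBBBBBBgRRRRRRRYYYYgBBBBBB.......
233 gggwwwwggBBBBBBBgRRRRRRRYYYYgBBBBBB.......
234 ggwwwwwggBBBBBBBgRRRRRRRYYYYgBBBBBB.......
235 gwwwwwgggwwwwggggRRRRRRRYYYggBBBBBB.......
236 wwwwwwgggwwwwwwwgRRRRRRRYYYggBBBBBB.......
237 wwwwwggggwwwwwwwgRRRRRRRRwwwgBBBBBB.......
238 wwwgggggwwwwwwwwgRRRRRRRgwwwgBBBBB........
239 wwggggBgwwwwwwwwgRRRRRRRggwwgBBBBB........
240 wwggggBgwwwwwwwwgRRRRRRRgggwgBBBBB........
241 wwwwggBgwwwwwwwwwgRRRRRgggwwgBBBBB........
242 wwwwwgBwwwwwwwwwwwgggggggggwgBBBBB........
243 wwwwwgBwwwwwwwwwwwggggggggwggBBBBB........
244 wwwwwggwwwwwwwwwwwgggggwwwwggBBBBB........
245 gggwgggwwwwwwwwwwwwwgwwwwwwgBBBBB.........
246 gggggggggggggggwwwwwwwwwwwwgBBBBB.........
247 gggggggggggggggggggggwwwwwggBBBBB.........
248 ggggggggggggggggggggggggggggBBBBB.........
249 ggggggggggggggggggggggggggggBBBBB...g.....
```

Emit:
apply_moves:
  claw: [0.036,0.036,0.036,0.036,0.036,0.036,0.036,0.036,0.036,0.036,0.036,0.036]
  xyz:
    - [0,0.003,0]
    - [0,0.003,0]
    - [0,0.003,0]
    - [0,0,0]
    - [0,0,-0.01]
    - [0,0,-0.02]
    - [0,0,-0.03]
    - [0,0,-0.03]
    - [0,0,-0.03]
    - [0,0,-0.03]
    - [0,0,0]
    - [0,0,0]
  twist:
    - [0,0,0]
    - [0,0,0]
    - [0,0,0]
    - [0,0,0]
    - [0,0,0]
    - [0,0,0]
    - [0,0,0]
    - [0,0,0]
    - [0,0,0]
    - [0,0,0]
    - [0,0,0]
    - [0,0,0]

```text
clock: 24.55
position: [0.5217, -0.0712, 0.1969]
tool_rot: [-3.141, -0.001, 0.244]
force: [-0.7, -1.3, 0.1]
grip_width: 0.0364
finger_force: 0.0
```

```bash
python3 - <<'E'
from red import *
red('h')
for q in('pin',): print([(d['position'],round(d['score'],2)) for d in bot.find_in('scene',q)[:3]])
a=np.load('scene_h.npz')['img'].astype(int)
for r in range(224,250): 
    print(r,''.join('R' if p[0]-max(p[1],p[2])>25 and abs(p[1]-p[2])<22 else 'Y' if p[0]-p[2]>45 else 'B' if p[2]-p[0]>30 else 'w' if p.sum()>390 else 'g' if p.sum()>220 else '.' for p in a[r,330:372]))
E
cat >> fit.py <<'E'
print("@@@")
for col in(0,3,6,10,16):
  def edge(z,rad,s):
    dv=np.array([-.42,.9]);  return proj("scene",np.array([h[0]+s*rad*dv[0],h[1]+s*rad*dv[1],z+col/1000]),p[5])[1].round(1)
  print(col,"top back",edge(.096,.009,-1),"head bottom front",edge(.068,.009,1),"collar bottom front",edge(.064,.012,1))
E
python3 fit.py | sed -n '/@@@/,$p'
```

```text
red n 85 row 235.1 228 241 col 350.0 t 24.6 pos [ 0.5213 -0.0712  0.1961] F [ 0.3  0.9 -0.1]
[([0.4743, 0.0887, 0.0837], 0.64)]
224 wwwwwwBBBBBBBBBBBBBBBgYYYYg..BBBBBBB......
225 wwwwwwwBBBBBBBBBBBBBBgYYYYg..BBBBBBB......
226 wwwwwwwBBBBBBBBBBBBBBgYYYY..BBBBBBBB......
227 wwwwwwwgBBBBBBBBBBBBggYYYY..BBBBBBBB......
228 wwwwgwwwBBBBBBBBBBBggRYYYg.BBBBBBBBB......
229 wwwggwwwBBBBBBBBBggRRRYYYg.BBBBBBBBB......
230 wwgggwwwBBBBBBBBBgRRRRRRYYggBBBBBBBB......
231 wggggwwwgBBBBBBBgRRRRRRRYYYggBBBBBB.......
232 ggggwwwwgBBBBBBBgRRRRRRRYYYYgBBBBBB.......
233 gggwwwwggBBBBBBBgRRRRRRRYYYYgBBBBBB.......
234 ggwwwwwggBBBBBBBgRRRRRRRYYYYgBBBBBB.......
235 gwwwwwgggwwwwggggRRRRRRRYYYggBBBBBB.......
236 wwwwwggggwwwwwwwgRRRRRRRYYYggBBBBBB.......
237 wwwwgggggwwwwwwwgRRRRRRRgwwggBBBBBB.......
238 wwwggggggwwwwwwwgRRRRRRRgwwwgBBBBB........
239 wwggggggwwwwwwwwgRRRRRRRggwwgBBBBB........
240 wwggggBgwwwwwwwwgRRRRRRRgggwgBBBBB........
241 wwwwggBgwwwwwwwwggRRRRRggggggBBBBB........
242 wwwwwgBgwwwwwwwwgggggggggggggBBBBB........
243 wwwwwgBwwwwwwwwwwgggggggggwggBBBBB........
244 wwwwwggwwwwwwwwwwwggggggwwwggBBBBB........
245 gggwggggwwwwwwwwwwwwgwwwwwwgBBBBB.........
246 gggggggggggggggwwwwwwwwwwwwgBBBBB.........
247 gggggggggggggggggggggggwwwggBBBBB.........
248 ggggggggggggggggggggggggggggBBBBB.........
249 ggggggggggggggggggggggggggggBBBBB.........
@@@
0 top back 228.4 head bottom front 243.1 collar bottom front 245.3
3 top back 227.4 head bottom front 242.1 collar bottom front 244.4
6 top back 226.4 head bottom front 241.2 collar bottom front 243.4
10 top back 225.1 head bottom front 239.9 collar bottom front 242.2
16 top back 223.1 head bottom front 238.0 collar bottom front 240.3
```

```bash
python3 -c "
from h import *
print(bot.job_done())"
```

```text
the job is handed in; nothing more can be done
None
```

The gate is locked and the job is handed in, with no verdict returned: the pin dropped through upper knuckle, tongue and lower knuckle, and the camera shows its collar on the upper knuckle to within a couple of millimetres. The gripper was clear of everything. Sensed pressing on the tongue peaked near 8 N, and the job took about 25 s. I did not check the bystanders' positions at the end, but the arm passed well clear of them.

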